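# Bring the locked instrument case to its bay and take off the combination padlock

### The job

Slide the locked blue steel case along the bench, never lifting or tipping it, out of its yellow taped bay until it stands inside the outline of the other, empty taped bay, and let it come to rest there. The first numbers of its padlock are already dialled: now turn the dial clockwise (seen from above), click by click, until the red mark stands at the yellow index arrow, taking care not to run on more than one click past it, and then draw the shackle fully open. Lift the open padlock off the case and finish while still holding it up, shackle open and at least 5 cm clear above the lid, with the case still in its bay; leave the things lying around alone.

Things in the scene. Friction and masses are not known exactly. Their poses are not given: they have to be found in the camera images.
- case: Blue steel case with bright corner caps, 124 mm deep (its x) x 290 mm wide (its y) x 50 mm high to the top of the lid; about 1.8 kg with the padlock, it slides on nylon feet with a drag of 4 to 9 N. Origin: centre of its underside; its -x side is the front (towards the robot), z up.
- case_handle (a point): Middle of the case's fixed carry handle: a straight black bar 12 mm thick and 64 mm long between two steel posts, running along the case's y, its centre 30 mm above the middle of the lid. Axes as the case's.
- case_lug (a point): Steel lug plate standing up through the lid near its front: 4 mm thick (case's x), 26 mm wide, reaching 26 mm above the lid. This point is the centre of its 14 mm hole, 13 mm above the lid and 34.5 mm in front of the dial's axis. The short leg of the shackle passes through the hole along x.
- padlock_knob (a point): Centre of the padlock's dial knob: black, knurled, round, 27 mm across, 18 mm high (28 to 46 mm above the lid; this point 37 mm). It stands on the flat 45 mm dial on top of the padlock, near the lock's centre of mass, so the open lock can be lifted by it. Axes: those of the padlock body, not of the dial.
- shackle_grip (a point): Middle between the shackle's two legs, at their height (13 mm above the lid), 55 mm in front of the dial's axis while shut; moves with the shackle. Steel legs 8 mm thick, 32 mm apart along y (40 mm over both); the bow ends 25 mm further out. The +y leg is the short one through the lug; the shackle draws out to the padlock's -x.
- lock_dial (a joint): Angle of the dial, rad, growing clockwise seen from above; 0 when the red mark stands at the yellow arrow (on the body, shackle side); starts between -2.4 and -0.9. It clicks into a notch every 0.314 rad (20 ticks), one of them at 0; turning takes under 0.06 N m. Only within about 0.15 rad of 0 can the shackle be drawn; when drawn, it holds the dial.
- lock_shackle (a joint): How far the shackle is drawn out, m: 0 shut, 0.020 fully open. It moves stiffly (about 2 N) and stays where left. Fully open, the short leg's end stands 12 mm in front of the body, clear of the lug plate, so the lock can be lifted straight up off it.
- bay_goal_mid (a point): Centre, on the bench top, of the empty bay to which the case must go: an outline of 18 mm yellow tape, flat on the bench, 164 mm (its x) x 330 mm (its y) inside. The case stands in it with its x along the bay's x.
- bay_start_mid (a point): Centre, on the bench top, of the like bay in which the case stands at first; it may be the left or the right one.
- forceps_row: Bystander: a bundle of steel forceps, about 161 x 81 x 10 mm, on the bench behind the bays. Leave it alone.
- lot_tags: Bystander: a stack of buff lot tags, 45 x 80 x 9 mm, behind the bays. Leave it alone.
- red_marker: Bystander: a red marker pen, 138 x 20 x 18 mm, behind the bays. Leave it alone.
- padlock: Grey metal padlock, body 60 (its x) x 58 x 26 mm, 0.3 kg in all, lying dial up on the left end of the lid; origin: underside, below the dial's axis; -x is the shackle side, as the case's front. A 16 mm high steel shroud on the lid, open above and to the front, holds the body from turning, with about 2 mm play all round.

How it is judged:
By the outcome, as a careful person would: the job done as asked, in the order asked, and still so for the second after the job is handed in, while the arm keeps its last pose, push and grip.
It also fails if it takes over 72 s, if anything falls off the work surface, if the arm or the gripper's body presses on something with over 40 N, if the wrist force passes 120 N, or if a joint passes its speed limit or range.

### The arm

A 6-joint arm with a two-finger parallel gripper is mounted at the origin on a cart in front of the work surface, level with it; the furniture and walls round the work are solid. World frame = base frame: x ahead of the robot, y to its left, z up, the work surface at z = 0. Lengths are in m, angles in rad, forces in N, time in s.
With the tool pointing down it reaches from about 0.425 to 0.95 m from the base axis. Payload 3.5 kg.
Tool frame: the origin (TCP) lies midway between the tips of the shut fingers; the grasp point (between the pads) lies 19 mm behind it; z points along the fingers, y is the line along which they close (so a half turn about z gives the same grasp; the last joint's range is limited). The gripper opens to 85 mm and grips with 20 to 120 N. Pads are 22 mm wide; open, the fingers measure 114 mm over their backs; the gripper's body (76 mm by 85 mm) begins 54 mm behind the grasp point. The pads swing forward as they close: fully open they stand 13 mm farther back than shut.
Start: joints at [-1.348, 0.286, 1.577, -0, 1.279, -0.15], TCP at [0.246, -0.629, 0.231] pointing down, gripper open.
Joint ranges: [-2.77, 2.77], [-0.9, 2.22], [0.21, 2.48], [-1.53, 4.67], [0.24, 2.81], [-2.84, 2.84]. Speed limits (rad/s): [2.79, 2.79, 3.14, 3.14, 3.14, 3.14].

### API

Orientations are given as a unit quaternion [x, y, z, w].
In Python, from plant import ctrl gives the robot as it stands.
- The arm moves only by the tool arm_command, never from a script. Its argument "steps" is one flat list of numbers, 5 for each row, row after row: the opening in per cent of the stroke, from 0 (shut) to 100 (fully open), then the shift along the tool's x, y, z each as a share of 25 mm, from -1 to 1, then the turn about the tool's z as a share of 0.1 rad, from -1 to 1. In form: [grip, tx, ty, tz, spin, grip, tx, ty, tz, spin, ...]. A call has 1 to 8 rows; each row shifts and turns the commanded pose from where the row before left it, along the tool's axes as they then stand; what a row does not reach is not made up. A row lasts 1/12 s, in which the tool goes at most 41.7 mm and 7.16 degrees, less where a joint would pass 70% of its speed; a pose out of reach is approached as far as the arm can. A call with a number of a shift or a turn outside -1 to 1 is refused whole. A call with a gripper value outside its range is refused whole. The fingers move at their own pace and stop on an object; "squeeze" is the grip in N (left out, the last holds). Time passes only in rows, so rows that do not move let the fingers close. It gives the time, the measured TCP pose, the force, the opening and the grip force at its end, in the units of the state.
- ctrl.get_state(): the state, without advancing time (a new reading comes with each control period).
- ctrl.read_camera(name): name is "scene" or "side" or "wrist"; returns the picture (400x640x3 uint8, red, green, blue); there is no depth.
- ctrl.camera_model(name): a dict with "intrinsics" (3x3 intrinsics, pixels), "rvec" (rotation vector, rad) and "tvec" (3), from world to camera coordinates, as OpenCV has them. Camera axes: x right, y down, z forward; pixel columns grow to the right and rows downward; lengths in m; the calibration is good to about 2 mm. A picture is of the moment at which its call begins: read the wrist's pose just before it. camera_model takes no time and is no camera call; for the wrist camera it gives the pose at the moment of the call.
- ctrl.sign_off(): hands the job in; it is judged then, once.
The state is a dict: "time": time; "qpos": joint angles; "dq": joint speeds; "joint_efforts": joint torques, N m; "eef_pos": TCP position; "tcp_rot": TCP orientation; "contact_force": force on the tool from outside, world axes, zero at the start; "wrist_torque": the same for the moment, N m; "opening": opening from 0.0 (shut) to 1.0 (fully open); "finger_force": force on a finger pad.
Only numpy, scipy, OpenCV 4.12 (cv2) and the standard library are available. Lean on these libraries where they do the work, as an engineer would, in place of code of your own. Each camera call takes 0.05 s, during which the arm holds its last target. There are 200 camera calls.

## Working session

There is one attempt and no reset: what is moved stays moved. The work goes in short steps, Python scripts to look and compute and a tool call to move; the robot and the scene stay as the last step left them, time stands still between calls to the robot, and variables do not carry over. Pictures are saved under pics/ and viewed, at most 10 in all, crops included, and the job is handed in when it is done.

Besides the shell and the picture viewer there is one more tool, called as name(argument=value, ...) on one line, values as JSON. arm_command: Moves the arm, as the interface text tells. Its arguments: {"type":"object","properties":{"steps":{"type":"array","items":{"type":"number"}},"squeeze":{"type":"number"}},"required":["steps"]}

```bash
mkdir -p pics; ls
cat > h.py <<'E'
import numpy as np,cv2
from plant import ctrl
from scipy.spatial.transform import Rotation as R
def snap(name,fn,crop=None,scale=1):
    m=ctrl.camera_model(name); im=ctrl.read_camera(name)[:,:,::-1]
    np.savez('pics/'+fn+'.npz',K=m['intrinsics'],r=m['rvec'],t=m['tvec'])
    cv2.imwrite('pics/'+fn+'_raw.png',im)
    if crop: x0,y0,x1,y1=crop; im=im[y0:y1,x0:x1]
    cv2.imwrite('pics/'+fn+'.png',cv2.resize(im,None,fx=scale,fy=scale,interpolation=cv2.INTER_CUBIC))
def back(fn,uv,z):
    d=np.load('pics/'+fn+'.npz');K=np.array(d['K']);Rm=cv2.Rodrigues(np.array(d['r'],float))[0];t=np.array(d['t'],float).ravel()
    c=-Rm.T@t; out=[]
    for u,v in uv:
        r=Rm.T@np.linalg.solve(K,[u,v,1.]); out.append(c+r*(z-c[2])/r[2])
    return np.array(out)
def st():
    s=ctrl.get_state()
    for k in ['time','eef_pos','contact_force','wrist_torque','opening','finger_force','qpos']: print(k,np.round(s[k],3))
    T=R.from_quat(s['tcp_rot']).as_matrix(); print(T.round(3))
    return s,T
E
python3 - <<'E'
from h import *
st(); snap('scene','s0'); snap('side','d0')
a=np.vstack([cv2.imread('pics/s0.png'),cv2.imread('pics/d0.png')]); cv2.imwrite('pics/a0.png',cv2.resize(a,(480,600)))
for n in('s0','d0'):
    d=np.load(f'pics/{n}.npz'); Rm=cv2.Rodrigues(d['r'])[0]; print(n,-Rm.T@d['t'],Rm[2],d['K'][0,0])
E
```

```text
pics
time 0.0
eef_pos [ 0.246 -0.628  0.23 ]
contact_force [ 0.666 -1.08  -0.876]
wrist_torque [-0.024  0.029  0.021]
opening 1.0
finger_force 0.0
qpos [-1.348  0.287  1.578 -0.     1.279 -0.15 ]
[[ 0.931  0.364 -0.001]
 [ 0.364 -0.931  0.002]
 [ 0.    -0.002 -1.   ]]
s0 [-0.13588966  0.56864054  1.03335325] [ 0.5658109  -0.42532584 -0.70636815] 487.6916527947829
d0 [0.35526383 0.82689745 0.43195441] [ 0.25583858 -0.89248634 -0.37150337] 404.84138975095897
```

View pics/s0.png

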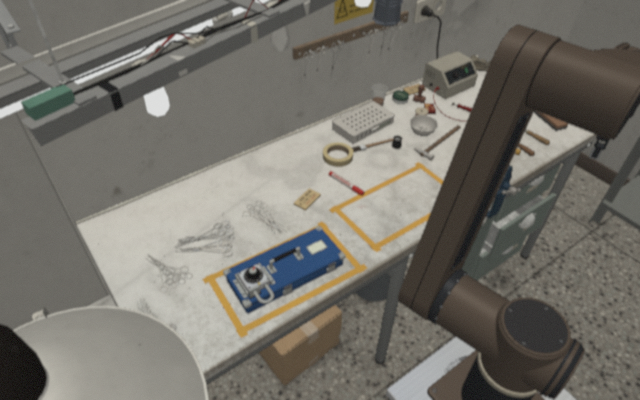

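View pics/d0.png

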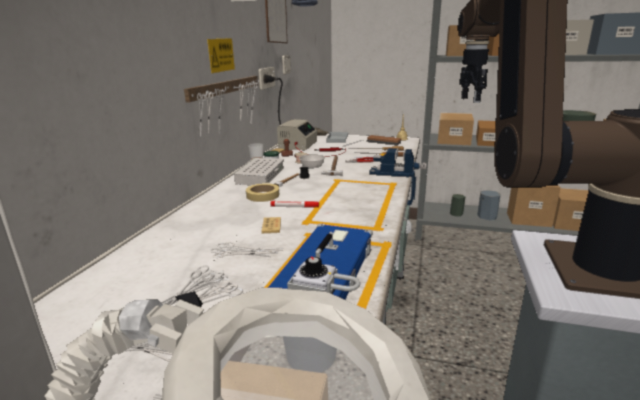

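The scene view shows the case in the left bay (about 285,270) and the empty right bay (about 400,205). I'll enlarge that area for precise corners.

Run:
```python
from h import *
im=cv2.imread('pics/s0_raw.png')[155:340,195:460]
cv2.imwrite('pics/s0c.png',cv2.resize(im,None,fx=3,fy=3,interpolation=cv2.INTER_CUBIC))
```

```text
(no output)
```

View pics/s0c.png

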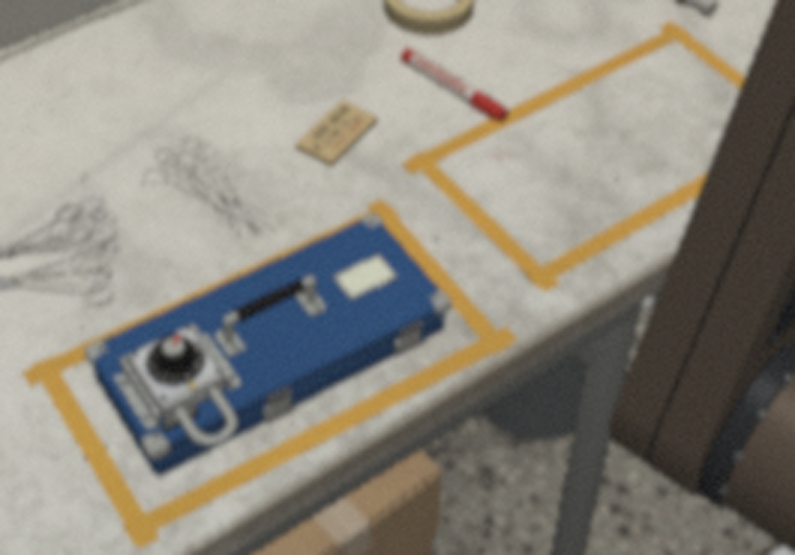

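Run:
```python
from h import *
f=lambda L:[(195+u/3,155+v/3) for u,v in L]
np.set_printoptions(precision=4,suppress=True)
g=back('s0',f([(420,163),(543,277),(676,32),(743,85),(705,185)]),0);print('goal BL FL BR, right pt, front pt\n',g)
b=back('s0',f([(40,375),(142,532),(500,340),(382,210)]),0);print('start BL FL FR BR\n',b,b.mean(0))
l=back('s0',f([(155,447),(97,350),(442,302),(375,218)]),.05);print('lid FL BL FR BR\n',l,l.mean(0))
print('handle',back('s0',f([(236,314),(304,286)]),.08).mean(0),back('s0',f([(236,314),(304,286)]),.08),'knobtop',back('s0',f([(174,348)]),.096))
def ang(a,b): d=b-a; return np.degrees(np.arctan2(d[1],d[0]))
print('goal x dirs',ang(g[1],g[0]),'y',ang(g[2],g[0])-90, np.linalg.norm(g[0]-g[1]),np.linalg.norm(g[0]-g[2]))
print('case',ang(l[0],l[1]),ang(l[2],l[3]),ang(l[2],l[0])-90,ang(l[3],l[1])-90)
print('start',ang(b[1],b[0]),ang(b[2],b[1])-90,ang(b[3],b[0])-90)
th=np.radians(ang(g[2],g[0])-90); x=np.array([np.cos(th),np.sin(th)]);y=np.array([-x[1],x[0]])
print('goal mid', g[0][:2]-.091*x-.174*y, (g[1][:2]+g[2][:2])/2)
```

```text
goal BL FL BR, right pt, front pt
 [[ 0.6486 -0.0828  0.    ]
 [ 0.466  -0.0856  0.    ]
 [ 0.6463 -0.4336  0.    ]
 [ 0.5435 -0.4304  0.    ]
 [ 0.4629 -0.2927  0.    ]]
start BL FL FR BR
 [[ 0.6345  0.3413  0.    ]
 [ 0.4508  0.3459  0.    ]
 [ 0.4329 -0.0067  0.    ]
 [ 0.6195 -0.0144  0.    ]] [0.5344 0.1665 0.    ]
lid FL BL FR BR
 [[0.4821 0.3108 0.05  ]
 [0.5928 0.302  0.05  ]
 [0.4661 0.0357 0.05  ]
 [0.5786 0.0249 0.05  ]] [0.5299 0.1683 0.05  ]
handle [0.5329 0.1675 0.08  ] [[0.5368 0.1989 0.08  ]
 [0.529  0.1361 0.08  ]] knobtop [[0.5249 0.2638 0.096 ]]
goal x dirs 0.8878951936437194 y -0.3859603462831842 0.18268024184324663 0.35078738935342524
case -4.534202292488968 -5.4792128499936545 -3.311542628665663 -2.9196880031512364
start -1.4330890239922034 -2.9070958090084105 -2.4268452720385483
goal mid [ 0.5565 -0.2562] [ 0.5561 -0.2596]
```

```bash
cat >> h.py <<'E'
def plan(pos,psi_deg,grip=100,vmax=1.0,smax=1.0,n=None):
    """rows (tool axes, shares) from measured pose to target, tool down, psi=yaw of tool x"""
    s=ctrl.get_state(); T=R.from_quat(s['tcp_rot']).as_matrix()
    p=np.array(s['eef_pos'],float); psi=np.arctan2(T[1,0],T[0,0]); d=np.array(pos)-p
    dpsi=(np.radians(psi_deg)-psi+np.pi)%(2*np.pi)-np.pi
    if n is None: n=int(np.ceil(max(np.linalg.norm(d)/.025/vmax,abs(dpsi)/.1/smax)+1e-6))
    for i in range(n):
        c,sn=np.cos(psi),np.sin(psi); e=d/n/.025
        r=np.array([c*e[0]+sn*e[1], sn*e[0]-c*e[1], -e[2], -dpsi/n/.1]); psi+=dpsi/n
        print(', '.join([str(grip)]+['%.2f'%v for v in r])+',', '' if (i+1)%8 else '\n')
E
python3 - <<'E'
from h import *
plan((.56,-.20,.23),21.4)
print('--');plan((.56,-.20,.23),86)
E
```

```text
100, 0.82, -0.52, 0.00, -0.00, 
100, 0.82, -0.52, 0.00, -0.00, 
100, 0.82, -0.52, 0.00, -0.00, 
100, 0.82, -0.52, 0.00, -0.00, 
100, 0.82, -0.52, 0.00, -0.00, 
100, 0.82, -0.52, 0.00, -0.00, 
100, 0.82, -0.52, 0.00, -0.00, 
100, 0.82, -0.52, 0.00, -0.00, 

100, 0.82, -0.52, 0.00, -0.00, 
100, 0.82, -0.52, 0.00, -0.00, 
100, 0.82, -0.52, 0.00, -0.00, 
100, 0.82, -0.52, 0.00, -0.00, 
100, 0.82, -0.52, 0.00, -0.00, 
100, 0.82, -0.52, 0.00, -0.00, 
100, 0.82, -0.52, 0.00, -0.00, 
100, 0.82, -0.52, 0.00, -0.00, 

100, 0.82, -0.52, 0.00, -0.00, 
100, 0.82, -0.52, 0.00, -0.00, 
100, 0.82, -0.52, 0.00, -0.00, 
100, 0.82, -0.52, 0.00, -0.00, 
100, 0.82, -0.52, 0.00, -0.00, 
100, 0.82, -0.52, 0.00, -0.00, 
--
100, 0.82, -0.52, 0.00, -0.51, 
100, 0.84, -0.47, 0.00, -0.51, 
100, 0.86, -0.43, 0.00, -0.51, 
100, 0.89, -0.39, 0.00, -0.51, 
100, 0.90, -0.34, 0.00, -0.51, 
100, 0.92, -0.29, 0.00, -0.51, 
100, 0.93, -0.25, 0.00, -0.51, 
100, 0.95, -0.20, 0.00, -0.51, 

100, 0.95, -0.15, 0.00, -0.51, 
100, 0.96, -0.10, 0.00, -0.51, 
100, 0.96, -0.05, 0.00, -0.51, 
100, 0.97, -0.00, 0.00, -0.51, 
100, 0.96, 0.05, 0.00, -0.51, 
100, 0.96, 0.10, 0.00, -0.51, 
100, 0.95, 0.15, 0.00, -0.51, 
100, 0.95, 0.20, 0.00, -0.51, 

100, 0.93, 0.24, 0.00, -0.51, 
100, 0.92, 0.29, 0.00, -0.51, 
100, 0.90, 0.34, 0.00, -0.51, 
100, 0.89, 0.38, 0.00, -0.51, 
100, 0.86, 0.43, 0.00, -0.51, 
100, 0.84, 0.47, 0.00, -0.51,
```

arm_command(steps=[100,0.82,-0.5,0,-0.5,100,0.84,-0.47,0,-0.5,100,0.86,-0.43,0,-0.5,100,0.88,-0.4,0,-0.5,100,0.9,-0.35,0,-0.5,100,0.92,-0.3,0,-0.5,100,0.93,-0.25,0,-0.5,100,0.95,-0.2,0,-0.5])

```text
time: 0.77
eef_pos: [0.3607, -0.4719, 0.2307]
tcp_rot: [0.926, 0.378, -0.0, -0.001]
contact_force: [0.2, -0.1, 0.8]
opening: 1.005
finger_force: 0.0
```

arm_command(steps=[100,0.95,-0.15,0,-0.5,100,0.96,-0.1,0,-0.5,100,0.96,-0.05,0,-0.5,100,0.97,0,0,-0.5,100,0.96,0.05,0,-0.5,100,0.96,0.1,0,-0.5,100,0.95,0.15,0,-0.5,100,0.95,0.2,0,-0.5])

```text
time: 1.43
eef_pos: [0.4772, -0.3183, 0.2307]
tcp_rot: [0.832, 0.554, -0.0, -0.001]
contact_force: [0.3, -0.6, 0.2]
opening: 0.999
finger_force: 0.0
```

arm_command(steps=[100,0.93,0.25,0,-0.5,100,0.92,0.3,0,-0.5,100,0.9,0.34,0,-0.5,100,0.88,0.38,0,-0.5,100,0.86,0.43,0,-0.5,100,0.84,0.47,0,-0.6,100,0.98,-0.14,0,0,100,0.98,-0.14,0,0])

```text
time: 2.1
eef_pos: [0.5629, -0.1549, 0.2305]
tcp_rot: [0.737, 0.675, -0.0, -0.001]
contact_force: [0.5, -0.2, 0.5]
opening: 1.003
finger_force: 0.0
```

arm_command(steps=[100,0.98,-0.14,0,0,100,0.98,-0.14,0,0,100,0.98,-0.14,0,0,100,0.98,-0.14,0,0,100,0.98,-0.14,0,0,100,0.98,-0.14,0,0,100,0.98,-0.14,0,0,100,0.98,-0.14,0,0])

```text
time: 2.77
eef_pos: [0.5515, 0.0429, 0.2308]
tcp_rot: [0.738, 0.675, -0.0, -0.0]
contact_force: [-0.5, 0.0, 0.1]
opening: 1.001
finger_force: 0.0
```

arm_command(steps=[100,0.98,-0.16,0,0,100,0.98,-0.16,0,0,100,0.98,-0.16,0,0,100,0,0,0,0])

```text
time: 3.1
eef_pos: [0.5456, 0.1194, 0.2308]
tcp_rot: [0.736, 0.677, 0.0, -0.001]
contact_force: [-0.5, -0.1, 0.4]
opening: 1.001
finger_force: 0.0
```

Run:
```python
from h import *
snap('wrist','w1'); d=np.load('pics/w1.npz'); Rm=cv2.Rodrigues(d['r'])[0]; print(-Rm.T@d['t'],Rm[2],d['K'][0,0])
```

```text
[0.55199042 0.19736217 0.37203227] [-0.02627832 -0.30087298 -0.9533021 ] 320.95167230601334
```

View pics/w1.png

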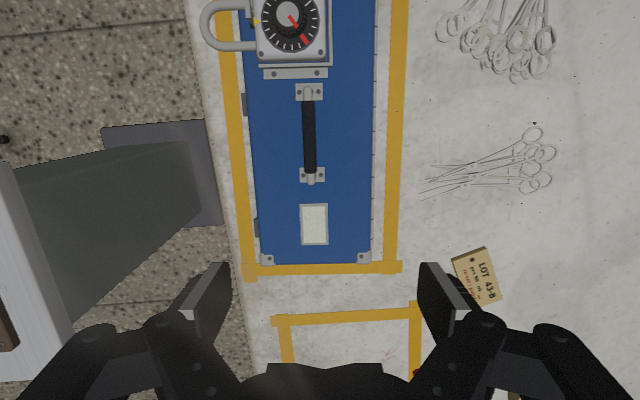

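The wrist view shows the handle bar from (307,100) to (310,170), the knob at (289,14) and the red mark at lower right (304,38). The yellow arrow is at (254,22) and the goal bay's corner is at about (283,320).

Run:
```python
from h import *
np.set_printoptions(precision=4,suppress=True)
h=back('w1',[(308,100),(310,170)],.08);print(h,h.mean(0), np.degrees(np.arctan2(*(h[0]-h[1])[1::-1]))-90)
r=back('w1',[(374,10),(371,262)],.05);l=back('w1',[(247,100),(262,262)],.05);print('right edge',r,'front',l)
print('knob',back('w1',[(289,13)],.096),'bayFL/BL',back('w1',[(282,321),(413,311)],0))
plan((h.mean(0)[0],h.mean(0)[1],.13),86,n=6)
```

```text
[[0.5378 0.2    0.08  ]
 [0.5336 0.1386 0.08  ]] [0.5357 0.1693 0.08  ] -3.9316766751287844
right edge [[0.6019 0.2707 0.05  ]
 [0.5895 0.023  0.05  ]] front [[0.4783 0.2051 0.05  ]
 [0.4682 0.0331 0.05  ]]
knob [[0.5304 0.2637 0.096 ]] bayFL/BL [[ 0.4698 -0.0843  0.    ]
 [ 0.6493 -0.083   0.    ]]
100, 0.34, -0.10, 0.67, -0.02, 
100, 0.34, -0.10, 0.67, -0.02, 
100, 0.34, -0.10, 0.67, -0.02, 
100, 0.34, -0.09, 0.67, -0.02, 
100, 0.34, -0.09, 0.67, -0.02, 
100, 0.34, -0.09, 0.67, -0.02,
```

arm_command(steps=[100,0.34,-0.1,0.67,0,100,0.34,-0.1,0.67,0,100,0.34,-0.1,0.67,0,100,0.34,-0.1,0.67,0,100,0.34,-0.1,0.67,0,100,0.34,-0.1,0.67,0,100,0,0,0.9,0,100,0,0,0.9,0])

```text
time: 3.82
eef_pos: [0.5365, 0.1674, 0.0852]
tcp_rot: [0.738, 0.675, 0.0, 0.0]
contact_force: [-0.2, 0.0, 0.7]
opening: 0.997
finger_force: 0.0
```

arm_command(steps=[100,0,0,0.9,0,100,0,0,0,0,0,0,0,0,0,0,0,0,0,0,0,0,0,0,0,0,0,0,0,0,0,0,0,0,0,0,0,0,0,0], squeeze=50)

```text
time: 4.48
eef_pos: [0.5361, 0.1681, 0.0643]
tcp_rot: [0.738, 0.675, 0.0, -0.0]
contact_force: [-15.0, 2.6, 10.5]
opening: 0.146
finger_force: 8.4
```

arm_command(steps=[0,0,0,0,0,0,0,0,0,0,0,0,0,0,0,0,0,0,0,0])

```text
time: 4.82
eef_pos: [0.5358, 0.1682, 0.0644]
tcp_rot: [0.737, 0.676, -0.001, -0.0]
contact_force: [-3.6, -0.3, 5.7]
opening: 0.119
finger_force: 48.7
```

Run:
```python
from h import *
st()
```

```text
time 4.817
eef_pos [0.536 0.168 0.064]
contact_force [-3.592 -0.324  5.673]
wrist_torque [-0.026  0.588  0.236]
opening 0.119
finger_force 48.664
qpos [ 1.240e-01  2.390e-01  1.969e+00 -1.000e-03  9.350e-01  2.100e-01]
[[ 0.086  0.996 -0.001]
 [ 0.996 -0.086 -0.001]
 [-0.001 -0.001 -1.   ]]
```

arm_command(steps=[0,-0.3,0.1,0,0,0,-0.6,0.1,0,-0.04,0,-0.7,0.1,0,-0.04,0,-0.7,0.1,0,-0.04,0,-0.7,0.1,0,-0.04,0,-0.7,0.1,0,-0.04,0,-0.7,0.1,0,-0.04,0,-0.7,0.1,0,-0.04])

```text
time: 5.48
eef_pos: [0.5468, 0.0418, 0.0644]
tcp_rot: [0.729, 0.685, 0.003, -0.002]
contact_force: [-0.3, 10.7, 3.9]
opening: 0.118
finger_force: 48.8
```

Run:
```python
from h import *
st(); plan((.558,-.257,.0635),88.8,grip=0,vmax=.8)
```

```text
time 5.483
eef_pos [0.547 0.042 0.064]
contact_force [-0.299 10.672  3.93 ]
wrist_torque [ 1.624  0.074 -0.019]
opening 0.118
finger_force 48.808
qpos [-0.112  0.211  2.003  0.008  0.927 -0.055]
[[ 0.062  0.998  0.002]
 [ 0.998 -0.062  0.006]
 [ 0.006  0.001 -1.   ]]
0, -0.79, 0.08, 0.00, -0.03, 
0, -0.79, 0.08, 0.00, -0.03, 
0, -0.79, 0.07, 0.00, -0.03, 
0, -0.79, 0.07, 0.00, -0.03, 
0, -0.79, 0.07, 0.00, -0.03, 
0, -0.79, 0.07, 0.00, -0.03, 
0, -0.79, 0.07, 0.00, -0.03, 
0, -0.79, 0.06, 0.00, -0.03, 

0, -0.80, 0.06, 0.00, -0.03, 
0, -0.80, 0.06, 0.00, -0.03, 
0, -0.80, 0.06, 0.00, -0.03, 
0, -0.80, 0.06, 0.00, -0.03, 
0, -0.80, 0.05, 0.00, -0.03, 
0, -0.80, 0.05, 0.00, -0.03, 
0, -0.80, 0.05, 0.00, -0.03,
```

arm_command(steps=[0,-0.8,0.07,0,-0.03,0,-0.8,0.07,0,-0.03,0,-0.8,0.07,0,-0.03,0,-0.8,0.07,0,-0.03,0,-0.8,0.07,0,-0.03,0,-0.8,0.07,0,-0.03,0,-0.8,0.07,0,-0.03,0,-0.8,0.07,0,-0.03])

```text
time: 6.15
eef_pos: [0.5528, -0.1184, 0.0644]
tcp_rot: [0.72, 0.694, 0.003, -0.002]
contact_force: [0.2, 11.0, 5.9]
opening: 0.115
finger_force: 49.0
```

arm_command(steps=[0,-0.8,0.06,0,-0.03,0,-0.8,0.06,0,-0.03,0,-0.8,0.06,0,-0.03,0,-0.8,0.06,0,-0.03,0,-0.8,0.06,0,-0.03,0,-0.7,0.05,0,-0.03,0,-0.5,0,0,0,0,-0.25,0,0,0])

```text
time: 6.82
eef_pos: [0.5582, -0.2559, 0.0644]
tcp_rot: [0.714, 0.7, 0.002, -0.002]
contact_force: [-0.0, 12.0, 8.2]
opening: 0.115
finger_force: 49.4
```

arm_command(steps=[0,0,0,0,0,0,0,0,0,0])

```text
time: 6.98
eef_pos: [0.5581, -0.2568, 0.0644]
tcp_rot: [0.714, 0.7, 0.001, -0.0]
contact_force: [0.3, 3.6, 4.9]
opening: 0.121
finger_force: 49.1
```

Run:
```python
from h import *
s,T=st(); print(np.degrees(np.arctan2(T[1,0],T[0,0])))
snap('side','d1',(250,120,450,300),3)
```

```text
time 6.983
eef_pos [ 0.558 -0.257  0.064]
contact_force [0.315 3.648 4.926]
wrist_torque [ 0.662  0.06  -0.041]
opening 0.121
finger_force 49.101
qpos [-0.597  0.341  1.839  0.003  0.962 -0.58 ]
[[ 0.019  1.     0.001]
 [ 1.    -0.019  0.002]
 [ 0.002  0.001 -1.   ]]
88.92420565038363
```

View pics/d1.png

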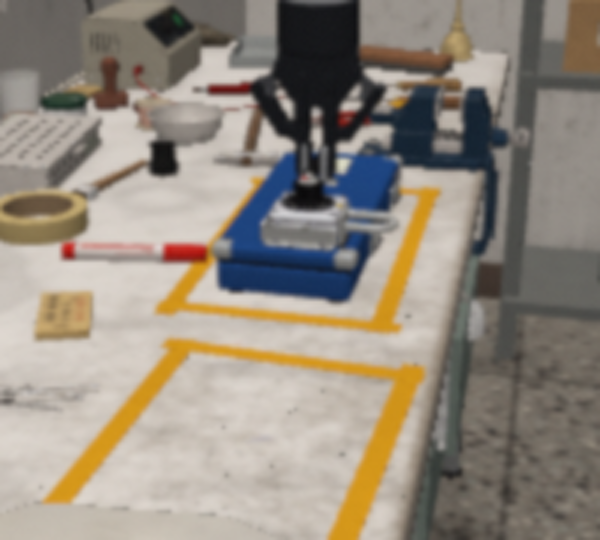

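The side view shows the case fully inside the far bay, with tape visible all round. The marker is still outside it. Releasing and rising for a look at the dial.

arm_command(steps=[60,0,0,0,0,60,0,0,0,0,60,0,0,0,0,60,0,0,0,0,60,0,0,-0.8,0,60,0,0,-1,0,60,0,0,-1,0,60,0,0,-1,0])

```text
time: 7.7
eef_pos: [0.557, -0.2577, 0.1588]
tcp_rot: [0.714, 0.701, -0.0, -0.0]
contact_force: [0.0, -0.9, 1.0]
opening: 0.599
finger_force: 0.0
```

arm_command(steps=[60,0,0,-0.5,0,60,0,0,0,0])

```text
time: 7.87
eef_pos: [0.5593, -0.259, 0.1749]
tcp_rot: [0.713, 0.701, 0.001, 0.004]
contact_force: [0.0, 0.0, 0.4]
opening: 0.598
finger_force: 0.0
```

Run:
```python
from h import *
snap('wrist','w2',(160,0,480,240),2.5); st()
```

```text
time 7.917
eef_pos [ 0.558 -0.258  0.172]
contact_force [-0.188  0.919 -0.339]
wrist_torque [-0.028 -0.03   0.062]
opening 0.6
finger_force 0.0
qpos [-0.598  0.208  1.783 -0.     1.147 -0.58 ]
[[ 0.018  1.     0.003]
 [ 1.    -0.018 -0.002]
 [-0.002  0.003 -1.   ]]
```

View pics/w2.png

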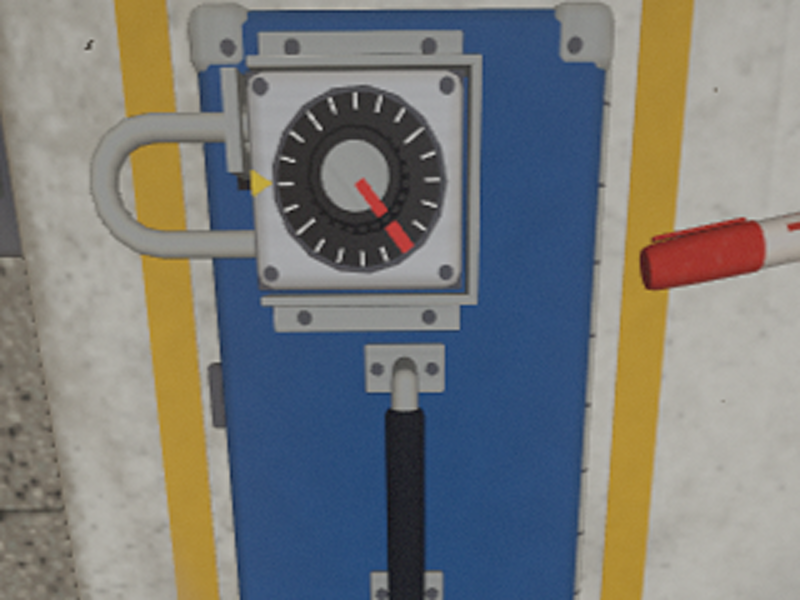

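Run:
```python
from h import *
np.set_printoptions(precision=4,suppress=True)
f=lambda L:[(160+u/2.5,v/2.5) for u,v in L]
k=back('w2',f([(356,175)]),.096);print('knob',k)
dd=back('w2',f([(360,181),(274,181),(446,181),(360,86),(360,272),(408,249),(360,182),(272,184)]),.077);print('dial',dd, dd[1:5].mean(0))
c=dd[1:5].mean(0); a=lambda p:np.degrees(np.arctan2(p[1]-c[1],p[0]-c[0]))
print('mark',a(dd[5]),'arrow',a(dd[7]),'turn rad',np.radians((a(dd[5])-a(dd[7]))%360))
print('legs',back('w2',f([(195,128),(195,244),(92,188)]),.063))
h=back('w2',f([(404,420),(406,590)]),.08);print('handle dir',h,np.degrees(np.arctan2(*(h[0]-h[1])[1::-1]))-90)
plan((k[0,0],k[0,1],.14),88.8,grip=60,n=5)
```

```text
knob [[ 0.5474 -0.1618  0.096 ]]
dial [[ 0.5474 -0.1617  0.077 ]
 [ 0.5237 -0.1614  0.077 ]
 [ 0.5712 -0.1621  0.077 ]
 [ 0.5483 -0.1382  0.077 ]
 [ 0.5465 -0.1858  0.077 ]
 [ 0.5604 -0.1798  0.077 ]
 [ 0.5474 -0.162   0.077 ]
 [ 0.5231 -0.1621  0.077 ]] [ 0.5474 -0.1619  0.077 ]
mark -54.2484243150118 arrow -179.47291525294207 turn rad 2.1855796710006854
legs [[ 0.5    -0.1458  0.063 ]
 [ 0.4968 -0.1773  0.063 ]
 [ 0.4683 -0.1613  0.063 ]]
handle dir [[ 0.5583 -0.2283  0.08  ]
 [ 0.5578 -0.2834  0.08  ]] -0.46500234547197294
60, 0.77, -0.10, 0.26, 0.01, 
60, 0.77, -0.10, 0.26, 0.01, 
60, 0.77, -0.10, 0.26, 0.01, 
60, 0.77, -0.10, 0.26, 0.01, 
60, 0.77, -0.10, 0.26, 0.01,
```

arm_command(steps=[60,0.77,-0.1,0.26,0,60,0.77,-0.1,0.26,0,60,0.77,-0.1,0.26,0,60,0.77,-0.1,0.26,0,60,0.77,-0.1,0.26,0,60,0,0,0.6,0,60,0,0,0.6,0,60,0,0,0,0])

```text
time: 8.58
eef_pos: [0.543, -0.159, 0.1024]
tcp_rot: [0.713, 0.701, -0.002, -0.005]
contact_force: [-0.8, 0.5, -1.1]
opening: 0.601
finger_force: 0.0
```

Run:
```python
from h import *
st(); plan((.5474,-.1618,.0805),88.8,grip=60,n=3)
```

```text
time 8.583
eef_pos [ 0.543 -0.159  0.102]
contact_force [-0.837  0.522 -1.115]
wrist_torque [0.023 0.003 0.05 ]
opening 0.601
finger_force 0.0
qpos [-0.464  0.196  1.938 -0.     1.018 -0.447]
[[ 0.017  1.    -0.01 ]
 [ 1.    -0.017  0.005]
 [ 0.004 -0.01  -1.   ]]
60, -0.04, 0.06, 0.29, 0.01, 
60, -0.04, 0.06, 0.29, 0.01, 
60, -0.04, 0.06, 0.29, 0.01,
```

arm_command(steps=[60,0,0,0.3,0,60,0,0,0.3,0,60,0,0,0.25,0,60,0,0,0,0,60,0,0,0,0,60,0,0,0,0])

```text
time: 9.08
eef_pos: [0.547, -0.1614, 0.0875]
tcp_rot: [0.714, 0.701, 0.0, 0.0]
contact_force: [-0.4, 0.3, 1.0]
opening: 0.605
finger_force: 0.0
```

Run:
```python
from h import *
st(); plan((.5474,-.1618,.0805),88.8,grip=60,n=1)
```

```text
time 9.083
eef_pos [ 0.547 -0.161  0.087]
contact_force [-0.379  0.304  1.018]
wrist_torque [-0.044 -0.026  0.003]
opening 0.605
finger_force 0.0
qpos [-0.465  0.221  1.94   0.     0.98  -0.447]
[[ 0.018  1.     0.001]
 [ 1.    -0.018 -0.   ]
 [-0.     0.001 -1.   ]]
60, -0.02, 0.02, 0.28, 0.03,
```

arm_command(steps=[60,0,0.02,0.26,0,60,0,0,0,0,20,0,0,0,0,10,0,0,0,0,10,0,0,0,0,10,0,0,0,0,10,0,0,0,0,10,0,0,0,0], squeeze=25)

```text
time: 9.75
eef_pos: [0.5473, -0.1611, 0.0808]
tcp_rot: [0.713, 0.701, 0.0, 0.0]
contact_force: [0.6, 0.9, 0.9]
opening: 0.306
finger_force: 24.8
```

arm_command(steps=[10,0,0,0,0,10,0,0,0,0])

```text
time: 9.92
eef_pos: [0.5473, -0.1611, 0.0808]
tcp_rot: [0.713, 0.701, 0.0, 0.0]
contact_force: [0.2, 0.7, 1.0]
opening: 0.304
finger_force: 24.8
```

Run:
```python
from h import *
st()
```

```text
time 9.917
eef_pos [ 0.547 -0.161  0.081]
contact_force [0.209 0.68  0.967]
wrist_torque [0.014 0.083 0.005]
opening 0.304
finger_force 24.805
qpos [-0.464  0.231  1.942  0.     0.968 -0.446]
[[ 0.018  1.     0.   ]
 [ 1.    -0.018 -0.   ]
 [-0.     0.    -1.   ]]
```

arm_command(steps=[10,0,0,0,0.8,10,0,0,0,0.8,10,0,0,0,0.8,10,0,0,0,0.8,10,0,0,0,0.8,10,0,0,0,0.8,10,0,0,0,0.8,10,0,0,0,0.8])

```text
time: 10.58
eef_pos: [0.5479, -0.1615, 0.0808]
tcp_rot: [0.898, 0.439, 0.001, 0.001]
contact_force: [2.3, -0.3, -0.7]
opening: 0.304
finger_force: 24.7
```

arm_command(steps=[10,0,0,0,0.8,10,0,0,0,0.8,10,0,0,0,0.8,10,0,0,0,0.8,10,0,0,0,0.8,10,0,0,0,0.8,10,0,0,0,0.8,10,0,0,0,0.8])

```text
time: 11.25
eef_pos: [0.5482, -0.1621, 0.081]
tcp_rot: [0.991, 0.134, 0.001, 0.001]
contact_force: [2.4, -3.2, -1.0]
opening: 0.305
finger_force: 24.7
```

arm_command(steps=[10,0,0,0,0.8,10,0,0,0,0.8,10,0,0,0,0.8,10,0,0,0,0.8,10,0,0,0,0.8,10,0,0,0,0.8,10,0,0,0,0.8,10,0,0,0,0])

```text
time: 11.92
eef_pos: [0.5483, -0.1622, 0.0812]
tcp_rot: [0.99, -0.144, 0.002, 0.001]
contact_force: [2.9, -2.1, -0.1]
opening: 0.297
finger_force: 24.8
```

Run:
```python
from h import *
s,T=st(); p=np.arctan2(T[1,0],T[0,0]); print('turned',np.arctan2(1,.018)-p,'left',2.199-(np.arctan2(1,.018)-p))
```

```text
time 11.917
eef_pos [ 0.548 -0.162  0.081]
contact_force [ 2.917 -2.069 -0.071]
wrist_torque [-0.378 -0.449  0.038]
opening 0.297
finger_force 24.825
qpos [-4.650e-01  2.310e-01  1.941e+00 -1.000e-03  9.650e-01  1.395e+00]
[[ 0.959 -0.285  0.003]
 [-0.285 -0.959 -0.002]
 [ 0.004  0.001 -1.   ]]
turned 1.8414819605443313 left 0.3575180394556685
```

arm_command(steps=[10,0,0,0,0.9,10,0,0,0,0.9,10,0,0,0,0.9,10,0,0,0,0.9,10,0,0,0,0,10,0,0,0,0,50,0,0,0,0,50,0,0,0,0])

```text
time: 12.58
eef_pos: [0.5461, -0.1603, 0.08]
tcp_rot: [0.948, -0.317, -0.002, -0.0]
contact_force: [-0.2, -0.4, -0.3]
opening: 0.502
finger_force: 0.0
```

arm_command(steps=[50,0,0,0,0,50,0,0,-0.7,0,50,0,0,-1,0,50,-0.8,0,-1,-1,50,-0.8,0,-1,-1,50,-0.8,0,-0.5,-1,50,0,0,0,0,50,0,0,0,0])

```text
time: 13.25
eef_pos: [0.4958, -0.1296, 0.186]
tcp_rot: [0.985, -0.173, 0.001, 0.0]
contact_force: [-0.2, -0.2, -0.4]
opening: 0.498
finger_force: 0.0
```

Run:
```python
from h import *
s,T=st(); print(np.degrees(np.arctan2(T[1,0],T[0,0])))
snap('wrist','w3',(120,0,520,300),2)
```

```text
time 13.25
eef_pos [ 0.496 -0.13   0.186]
contact_force [-0.224 -0.156 -0.421]
wrist_torque [ 0.023  0.02  -0.006]
opening 0.498
finger_force 0.0
qpos [-0.454 -0.032  2.014  0.     1.158  1.465]
[[ 0.94  -0.341  0.001]
 [-0.341 -0.94  -0.   ]
 [ 0.001 -0.    -1.   ]]
-19.937200371209396
```

View pics/w3.png

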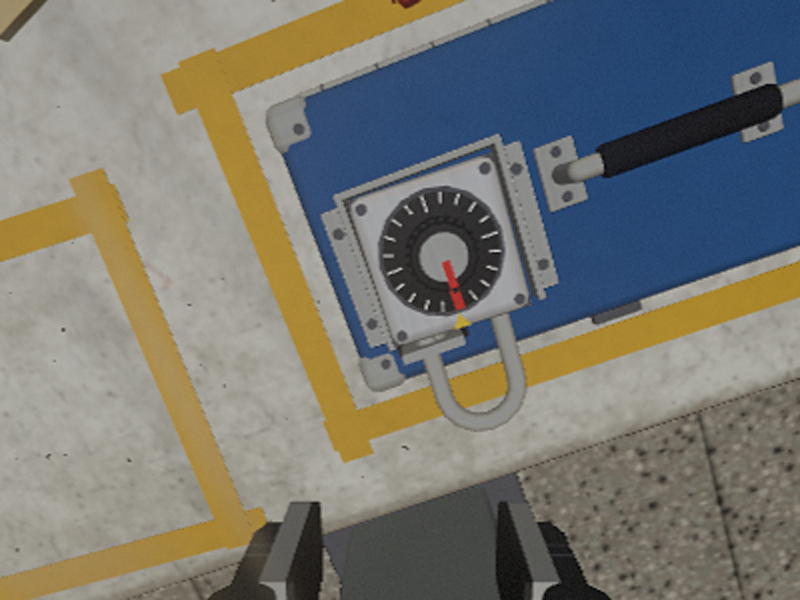

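The red mark at (460,305) stands at the yellow arrow at (462,322). Next is the shackle, whose legs run from about (435,350) to (512,350).

Run:
```python
from h import *
np.set_printoptions(precision=4,suppress=True)
f=lambda L:[(120+u/2,v/2) for u,v in L]
print('legs,bow end',back('w3',f([(432,371),(508,347),(486,427)]),.063),'knob',back('w3',f([(441,252)]),.096))
plan((.4925,-.161,.12),0,grip=75,n=5)
```

```text
legs,bow end [[ 0.5013 -0.1415  0.063 ]
 [ 0.5002 -0.1749  0.063 ]
 [ 0.4695 -0.1554  0.063 ]] knob [[ 0.5492 -0.1604  0.096 ]]
75, 0.06, 0.24, 0.52, -0.70, 
75, 0.04, 0.25, 0.52, -0.70, 
75, 0.03, 0.25, 0.52, -0.70, 
75, 0.01, 0.25, 0.52, -0.70, 
75, -0.01, 0.25, 0.52, -0.70,
```

arm_command(steps=[75,0.05,0.24,0.5,-0.7,75,0.04,0.24,0.5,-0.7,75,0.03,0.24,0.5,-0.7,75,0,0.24,0.5,-0.7,75,0,0.24,0.5,-0.7,75,0,0,0,0,75,0,0,0,0,75,0,0,0,0])

```text
time: 13.97
eef_pos: [0.493, -0.16, 0.1226]
tcp_rot: [1.0, 0.0, -0.0, -0.0]
contact_force: [1.2, 0.2, -0.4]
opening: 0.75
finger_force: 0.0
```

Run:
```python
from h import *
st(); plan((.4925,-.160,.052),0,grip=75,n=5)
```

```text
time 13.967
eef_pos [ 0.493 -0.16   0.123]
contact_force [ 1.239  0.199 -0.423]
wrist_torque [-0.014 -0.035 -0.022]
opening 0.75
finger_force 0.0
qpos [-0.51   0.062  2.046  0.     1.035  1.06 ]
[[ 1.     0.001 -0.001]
 [ 0.001 -1.     0.001]
 [-0.001 -0.001 -1.   ]]
75, -0.00, -0.00, 0.57, 0.00, 
75, -0.00, -0.00, 0.57, 0.00, 
75, -0.00, -0.00, 0.57, 0.00, 
75, -0.00, -0.00, 0.57, 0.00, 
75, -0.00, -0.00, 0.57, 0.00,
```

arm_command(steps=[75,0,0,0.57,0,75,0,0,0.57,0,75,0,0,0.57,0,75,0,0,0.57,0,75,0,0,0.5,0,75,0,0,0,0,35,0,0,0,0,25,0,0,0,0], squeeze=25)

```text
time: 14.63
eef_pos: [0.4937, -0.1603, 0.0548]
tcp_rot: [1.0, 0.001, 0.001, 0.0]
contact_force: [-1.8, 3.2, 1.8]
opening: 0.477
finger_force: 1.0
```

arm_command(steps=[25,0,0,0,0,25,0,0,0,0,25,0,0,0,0,25,0,0,0,0,25,0,0,0,0,25,0,0,0,0])

```text
time: 15.13
eef_pos: [0.4936, -0.1604, 0.0546]
tcp_rot: [1.0, 0.001, 0.001, 0.0]
contact_force: [-0.6, 1.4, 5.9]
opening: 0.458
finger_force: 25.4
```

arm_command(steps=[25,-0.13,0,0,0,25,-0.13,0,0,0,25,-0.13,0,0,0,25,-0.13,0,0,0,25,-0.13,0,0,0,25,-0.13,0,0,0])

```text
time: 15.63
eef_pos: [0.4731, -0.1601, 0.0535]
tcp_rot: [1.0, 0.001, 0.0, 0.0]
contact_force: [6.2, 0.3, 2.7]
opening: 0.45
finger_force: 25.0
```

arm_command(steps=[25,-0.08,0,0,0,25,-0.04,0,0,0,25,0,0,0,0,25,0,0,0,0])

```text
time: 15.97
eef_pos: [0.4715, -0.1604, 0.0541]
tcp_rot: [1.0, 0.001, 0.002, 0.0]
contact_force: [4.6, 1.8, 3.0]
opening: 0.452
finger_force: 25.0
```

arm_command(steps=[75,0,0,0,0,75,0,0,0,0,75,0,0,0,0,75,0,0,-0.8,0,75,0,0,-1,0,75,0,0,-1,0,75,0,0,-1,0,75,0,0,-0.6,0])

```text
time: 16.63
eef_pos: [0.4703, -0.1605, 0.1655]
tcp_rot: [1.0, 0.001, 0.0, 0.001]
contact_force: [0.9, 0.5, 0.7]
opening: 0.748
finger_force: 0.0
```

arm_command(steps=[75,0,0,0,0,75,0,0,0,0])

```text
time: 16.8
eef_pos: [0.47, -0.1602, 0.1634]
tcp_rot: [1.0, 0.001, -0.0, 0.0]
contact_force: [-0.9, 0.8, -0.0]
opening: 0.748
finger_force: 0.0
```

Run:
```python
from h import *
st(); snap('wrist','w4',(160,60,480,300),2.5)
```

```text
time 16.8
eef_pos [ 0.47  -0.16   0.163]
contact_force [-0.896  0.751 -0.046]
wrist_torque [ 0.013  0.003 -0.029]
opening 0.748
finger_force 0.0
qpos [-0.533 -0.043  2.069 -0.     1.116  1.035]
[[ 1.     0.003 -0.   ]
 [ 0.003 -1.    -0.   ]
 [-0.     0.    -1.   ]]
```

View pics/w4.png

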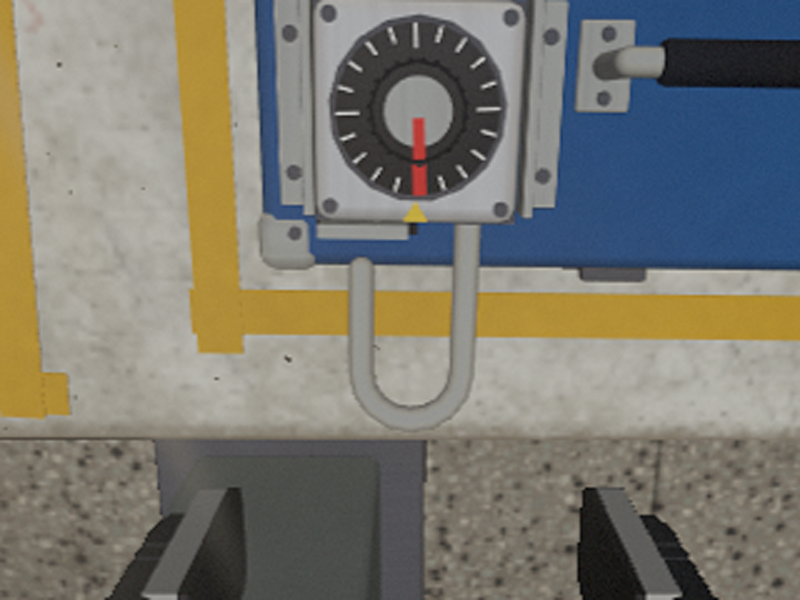

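The shackle is drawn. Its short leg ends at (361,258), in front of the lug at (360,232), and the dial mark sits on the arrow. Now measuring the draw.

Run:
```python
from h import *
np.set_printoptions(precision=4,suppress=True)
f=lambda L:[(160+u/2.5,60+v/2.5) for u,v in L]
b=back('w4',f([(413,430),(361,258)]),.063);k=back('w4',f([(418,107)]),.096);d=back('w4',f([(418,16),(418,200),(331,108),(506,108)]),.077)
fr=back('w4',f([(418,222)]),.076)
cl=back('w4',f([(265,225),(700,268)]),.05)
print('bow,tip',b,'knob',k,'dial c',d.mean(0),'front',fr,'\nbow-dial',d[:,0].mean()-b[0,0],'tip-front',fr[0,0]-b[1,0],cl)
plan((k[0,0],k[0,1],.12),0,grip=60,n=5)
```

```text
bow,tip [[ 0.4461 -0.1604  0.063 ]
 [ 0.5025 -0.1444  0.063 ]] knob [[ 0.5465 -0.1611  0.096 ]] dial c [ 0.5458 -0.1614  0.077 ] front [[ 0.5153 -0.1615  0.076 ]] 
bow-dial 0.09962377760851748 tip-front 0.012773601149814295 [[ 0.5105 -0.1134  0.05  ]
 [ 0.4972 -0.2525  0.05  ]]
60, 0.62, 0.01, 0.34, 0.01, 
60, 0.62, 0.01, 0.34, 0.01, 
60, 0.62, 0.01, 0.34, 0.01, 
60, 0.62, 0.01, 0.34, 0.01, 
60, 0.62, 0.01, 0.34, 0.01,
```

arm_command(steps=[60,0.6,0,0.3,0,60,0.6,0,0.3,0,60,0.6,0,0.3,0,60,0.6,0,0.3,0,60,0.6,0,0.3,0,60,0.05,0,0,0,60,0,0,0,0,60,0,0,0,0])

```text
time: 17.52
eef_pos: [0.5453, -0.1595, 0.1246]
tcp_rot: [1.0, 0.001, -0.002, -0.001]
contact_force: [0.4, 0.3, -0.5]
opening: 0.596
finger_force: 0.0
```

Run:
```python
from h import *
st(); plan((.546,-.1612,.081),0,grip=60,n=4)
```

```text
time 17.517
eef_pos [ 0.545 -0.159  0.125]
contact_force [ 0.424  0.313 -0.45 ]
wrist_torque [0.03  0.016 0.008]
opening 0.596
finger_force 0.0
qpos [-0.463  0.168  1.925 -0.     1.052  1.105]
[[ 1.     0.003 -0.003]
 [ 0.003 -1.     0.001]
 [-0.003 -0.001 -1.   ]]
60, 0.01, 0.02, 0.44, 0.01, 
60, 0.01, 0.02, 0.44, 0.01, 
60, 0.01, 0.02, 0.44, 0.01, 
60, 0.01, 0.02, 0.44, 0.01,
```

arm_command(steps=[60,0,0.02,0.44,0,60,0,0.02,0.44,0,60,0,0.02,0.44,0,60,0,0,0.42,0,60,0,0,0,0,60,0,0,0,0,20,0,0,0,0,5,0,0,0,0], squeeze=60)

```text
time: 18.18
eef_pos: [0.5471, -0.1617, 0.0832]
tcp_rot: [1.0, 0.001, 0.001, 0.0]
contact_force: [-0.3, -0.4, 0.2]
opening: 0.325
finger_force: 0.0
```

arm_command(steps=[5,0,0,0,0,5,0,0,0,0,5,0,0,0,0,5,0,0,0,0,5,0,0,0,0,5,0,0,0,0])

```text
time: 18.68
eef_pos: [0.5472, -0.1618, 0.0835]
tcp_rot: [1.0, 0.001, 0.001, 0.0]
contact_force: [0.6, 0.0, 6.1]
opening: 0.283
finger_force: 59.1
```

arm_command(steps=[5,0,0,-0.15,0,5,0,0,-0.3,0,5,0,0,-0.4,0,5,0,0,-0.4,0,5,0,0,-0.4,0,5,0,0,-0.4,0,5,0,0,-0.5,0,5,0,0,-0.5,0])

```text
time: 19.35
eef_pos: [0.5463, -0.1613, 0.1601]
tcp_rot: [1.0, 0.001, -0.0, -0.0]
contact_force: [0.1, 0.9, -3.5]
opening: 0.281
finger_force: 59.4
```

arm_command(steps=[5,0,0,-0.5,0,5,0,0,-0.5,0,5,0,0,-0.5,0,5,0,0,-0.5,0,5,0,0,-0.3,0,5,0,0,0,0,5,0,0,0,0,5,0,0,0,0])

```text
time: 20.02
eef_pos: [0.5461, -0.1612, 0.2154]
tcp_rot: [1.0, 0.001, -0.001, -0.0]
contact_force: [0.1, -0.2, -3.8]
opening: 0.29
finger_force: 59.4
```

Run:
```python
from h import *
st(); snap('side','d2',(250,120,450,300),2); snap('scene','s2',(320,130,520,310),2)
cv2.imwrite('pics/f.png',np.hstack([cv2.imread('pics/d2.png'),cv2.imread('pics/s2.png')]))
```

```text
time 20.017
eef_pos [ 0.546 -0.161  0.215]
contact_force [ 0.059 -0.178 -3.773]
wrist_torque [ 0.008 -0.039  0.011]
opening 0.29
finger_force 59.421
qpos [-0.465  0.07   1.855  0.     1.219  1.103]
[[ 1.     0.003 -0.002]
 [ 0.003 -1.     0.001]
 [-0.002 -0.001 -1.   ]]
```

View pics/f.png

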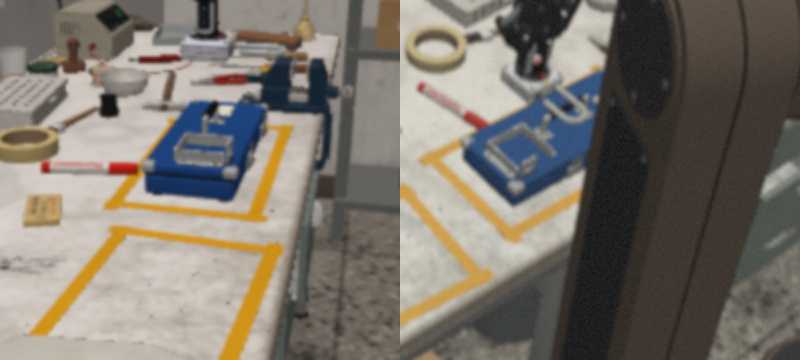

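The padlock hangs level from the gripper, well above the lid, with its shackle open. The case stands in its bay and the shroud is empty. Handing in.

Run:
```python
from plant import ctrl
print(ctrl.sign_off())
```

```text
the job is handed in; nothing more can be done
None
```

The job is handed in at about 20 s of the 72 s allowed: the case was slid into the empty bay, the dial turned to its mark, the shackle drawn fully open, and the open padlock is held about 13 cm above the lid; the sign-off gave no verdict.

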